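# Hang the loaded lamp caddy level on the stand's peg

### The arm

A 7-joint arm with a two-finger parallel gripper is mounted at the origin on the work surface. World frame = base frame: x ahead of the robot, y to its left, z up, the work surface at z = 0. Lengths are in mm, angles in rad, forces in N, time in s.
With the tool pointing down it reaches from about 425 to 1025 mm from the base axis. Payload 9.4 kg.
Tool frame: the origin (TCP) lies at the very end of the fingers, on their centre line; the grasp point (between the pads) lies 19 mm behind it (manip.pinch_z is the distance from the TCP to the grasp point, in mm); z points along the fingers, y is the line along which they close (so a half turn about z gives the same grasp; the last joint's range is limited). The gripper opens to 93 mm and grips with 3 to 60 N. Pads are 15 mm wide; open, the fingers measure 128 mm over their backs; the gripper's body (75 mm by 188 mm) begins 65 mm behind the grasp point.
Start: joints at [-1.294, 0.599, -0.003, 1.599, 0.002, 0.943, -0.08], TCP at [251.192, 680.093, 218.618] pointing down, gripper open.
Joint ranges: [-2.57, 2.57], [-0.35, 1.97], [-1.29, 1.29], [0.11, 2.56], [-1.05, 4.19], [0.11, 1.86], [-2.63, 2.63]. Speed limits (rad/s): [2.22, 2.22, 3.01, 3.01, 3.14, 3.14, 3.14].

### API

Orientations are given as a rotation vector (axis times angle).
In Python, from cell import manip, imaging, sign_off, nets gives the robot as it stands.
- The arm moves only by the tool send_rows, never from a script. Its arguments are lists of equal length, an entry for each row: "offset": the shift along the tool's x, y, z in m, a list of three; "turn": the turn about the tool's z in rad. In form: {"offset": [[dx, dy, dz], ...], "turn": [turn, ...]}. A call has exactly 8 rows; each row is the pose to reach, as a shift and turn from the pose commanded when the call began, along the tool's axes at that moment; what a row does not reach only later rows make up. A row lasts 1/10 s, in which the tool goes at most 50 mm and 8.59 degrees, less where a joint would pass 70% of its speed; a pose out of reach is approached as far as the arm can. A call with a gripper value outside its range is refused whole. "grip" is the finger opening in m, from 0 to 0.093, set as the call begins (left out, the last holds). The fingers move at their own pace and stop on an object; "squeeze" is the grip in N (left out, the last holds). Time passes only in rows, so rows that repeat a pose let the fingers close, or fill a call up. It gives the time, the measured TCP pose, the force, the opening and the grip force at its end, in the units of the state.
- manip.sense(): the state, without advancing time (a new reading comes with each control period).
- imaging.capture(name): name is "scene" or "top" or "wrist"; returns the picture (420x560x3 uint8, red, green, blue); there is no depth.
- imaging.camera_params(name): a dict with "vfov" (degrees; the focal length in pixels is half the picture's height over the tangent of half this angle, whatever the lens; pixels are square), "cx", "cy" (the principal point, pixels), "world_to_cam" (4x4, takes a point from world to camera coordinates). Camera axes: x right, y down, z forward; pixel columns grow to the right and rows downward; lengths in mm; the calibration is good to about 2 mm. A picture is of the moment at which its call begins: read the wrist's pose just before it. camera_params takes no time and is no camera call; for the wrist camera it gives the pose at the moment of the call.
- sign_off(): hands the job in; it is judged then, once.
Trained networks look in the newest picture that a camera, given by its name, has taken for a name from the list of things; names that differ only in an ending like _2 or _b are one class to them, and where a whole thing is asked for, a point or a joint stands for the part that bears it (a point fixed in the world has none). Each returns a list of dicts, best first, with "confidence" (0 to 1); they miss things now and then, are a little off and sometimes report something else, mostly with a low value. They report only what shows in the picture. A call takes as long as a camera call.
- nets.recognise(camera, target): "bbox" ([left, top, right, bottom] as shares, 0 to 1, of the picture: columns of its width, rows of its height, round what is visible of it).
- nets.silhouettes(camera, target): "pixels" (420x560 bool, what is visible of it) and "bbox" ([left, top, right, bottom] as shares, 0 to 1, of the picture: columns of its width, rows of its height, round what is visible of it).
- nets.pinpoint(camera, target): "position" ([column, row] as shares, 0 to 1, of the picture: columns of its width, rows of its height: a listed point, or the origin of a listed thing).
The state is a dict: "clock": time; "q": joint angles; "joint_vel": joint speeds; "joint_efforts": joint torques, N m; "position": TCP position; "orientation": TCP orientation; "contact_force": force on the tool from outside, world axes, zero at the start; "ft_torque": the same for the moment, N m; "opening": finger opening in mm; "gripper_force": force on a finger pad.
Only numpy, scipy, OpenCV 4.12 (cv2) and the standard library are available. Lean on these libraries where they do the work, as an engineer would, in place of code of your own. Each camera call takes 0.05 s, during which the arm holds its last target. There are 200 camera calls.

### The job

Hang the three-bay lamp caddy on the peg of the lamp stand, by whichever of the five holes in its bar makes it hang level with its present load, the heavy full jar and the two empty glasses left standing in their bays. Thread the hole over the button end, slide the bar right back against the brass collar, and let it down gently onto the neck, never pressing on the stand with more than about 20 N; then let go so that it hangs free and still. Leave everything else on the table alone.

Things in the scene. Friction and masses are not known exactly. Their poses are not given: they have to be found in the camera images.
- stand: Lamp stand, bolted down: foot plate 150 x 120 x 12 mm, steel post 16 mm thick, 237 mm tall with its ball finial, and a horizontal arm on a block (34 x 32 x 36 mm) clamped to the post. Origin: post's axis at table height. The arm points along the stand's -x, exactly over y = 0. Its height is NOT reported: centre line 160 to 205 mm up, find it. The clamp does not give.
- collar_foot (a point): Point on the foot plate (12 mm up) straight below the front face of the arm's brass collar, stand x = -85 mm. On one centre line, by distance from the post's axis: round bar 10 mm thick to 80 mm; collar 24 mm in diameter, 80 to 85 mm; hanging neck 7 mm thick, 85 to 113 mm; button end 14 mm in diameter, 113 to 120 mm, edges bevelled 1.5 mm. A bar against the collar has its middle at x = -89 mm.
- caddy: Loose aluminium lamp caddy, a C-shaped angle bracket. Origin: centre of the tray's underside, z up. Tray 52 (x) x 156 (y) x 4 mm; rails up to 12 mm above the underside make three bays along y, centres at y = -51, 0, +51 mm. One upright, 5 mm thick, 40 mm wide, at y = -80.5 mm carries the hanging bar; the +y end is open. Empty: 300 g, centre of mass at y = -22 mm, 71 mm above the underside.
- bar_top (a point): Middle of the top edge of the caddy's hanging bar (caddy x = 0, y = -10.5, z = 146 mm). The bar is a flat upright plate 8 mm thick (caddy x = -4 to +4), from y = -83 to +62 mm and from z = 86 to 146 mm. Take it from above by its top 20 mm, best over the balance point. Five round holes of 17 mm diameter, axes along x, 25 mm apart, z = 102 mm.
- hole1 (a point): centre of hole 1 of the caddy's bar, in mid thickness (caddy y = -58 mm)
- hole2 (a point): centre of hole 2 of the caddy's bar, in mid thickness (caddy y = -33 mm)
- hole3 (a point): centre of hole 3 of the caddy's bar, in mid thickness (caddy y = -8 mm)
- hole4 (a point): centre of hole 4 of the caddy's bar, in mid thickness (caddy y = 17 mm)
- hole5 (a point): centre of hole 5 of the caddy's bar, in mid thickness (caddy y = 42 mm)
- jar: Full, lidded brass oil jar with a thin red band, 43 mm in diameter, 72 mm tall, heavy: 460 g give or take 7 percent; stands loose in one of the caddy's bays (any of the three), with 1 to 3 mm play. Origin: centre of its underside; centre of mass at mid height.
- glass_a: Empty clear lamp glass, 43 mm in diameter, 72 mm tall, 40 g, loose in a bay of the caddy. Origin: centre of its underside.
- glass_b: Second empty lamp glass, the same as glass_a, in the remaining bay.
- goblet: bystander, leave alone: brass goblet 105 mm tall, on the round tray
- bowl: bystander, leave alone: dark metal bowl, 90 mm wide, 45 mm tall, on the round tray
- jug: bystander, leave alone: silver-coloured jug, 128 mm tall, 94 mm wide
- spare_glass: bystander, leave alone: empty lamp glass standing on the table
- spare_jar: bystander, leave alone: brass jar standing on the table
- bell: bystander, leave alone: brass hand bell, 104 mm tall
- ladle: bystander, leave alone: brass ladle 190 mm long lying on the table

How it is judged (in metres and radians):
On the way:
1. the caddy is lifted clear of the table with the jar and both glasses aboard (height (world z) of caddy above 0.025 m and z of jar in the frame of caddy between 0 and 0.01 m and x of jar in the frame of caddy between -0.01 and 0.01 m and y of jar in the frame of caddy between -0.06 and 0.06 m and angle between the z axis of each of jar, glass_a, glass_b and the z axis of caddy, either way round below 0.1 rad and z of glass_a in the frame of caddy between 0 and 0.01 m and x of glass_a in the frame of caddy between -0.01 and 0.01 m and y of glass_a in the frame of caddy between -0.06 and 0.06 m and z of glass_b in the frame of caddy between 0 and 0.01 m and x of glass_b in the frame of caddy between -0.01 and 0.01 m and y of glass_b in the frame of caddy between -0.06 and 0.06 m), for 0.1 s.
At the end, for the whole second after the job is handed in: The caddy hangs free and at rest on the stand's arm by one of its holes, level within 0.09 rad (5 degrees), the hole within 6 mm of the arm's line and the bar within 4 mm of the brass collar, its tray 40 to 115 mm above the table; the jar and both glasses stand upright in the bays (angle between caddy's own z axis and vertical below 0.09 rad and ((y of hole1 in the frame of stand between -0.006 and 0.006 m and x of hole1 in the frame of stand between -0.093 and -0.084 m) or (y of hole2 in the frame of stand between -0.006 and 0.006 m and x of hole2 in the frame of stand between -0.093 and -0.084 m) or (y of hole3 in the frame of stand between -0.006 and 0.006 m and x of hole3 in the frame of stand between -0.093 and -0.084 m) or (y of hole4 in the frame of stand between -0.006 and 0.006 m and x of hole4 in the frame of stand between -0.093 and -0.084 m) or (y of hole5 in the frame of stand between -0.006 and 0.006 m and x of hole5 in the frame of stand between -0.093 and -0.084 m)) and height (world z) of caddy between 0.04 and 0.115 m and contact force between caddy and stand above 4 N and linear speed of caddy below 0.03 m/s and angular speed of caddy below 0.25 rad/s and z of jar in the frame of caddy between 0 and 0.01 m and x of jar in the frame of caddy between -0.01 and 0.01 m and y of jar in the frame of caddy between -0.06 and 0.06 m and angle between the z axis of each of jar, glass_a, glass_b and the z axis of caddy, either way round below 0.1 rad and z of glass_a in the frame of caddy between 0 and 0.01 m and x of glass_a in the frame of caddy between -0.01 and 0.01 m and y of glass_a in the frame of caddy between -0.06 and 0.06 m and z of glass_b in the frame of caddy between 0 and 0.01 m and x of glass_b in the frame of caddy between -0.01 and 0.01 m and y of glass_b in the frame of caddy between -0.06 and 0.06 m); the robot touches nothing.
It fails at once if the stand (with its arm) is pressed with more than 25 N by anything (contact force between stand and anything else above 25 N).
It fails at once if a bystander is moved more than 30 mm (distance of any of goblet, bowl, jug, spare_glass, spare_jar, bell, ladle from where it was at the start of the episode above 0.03 m).
It also fails if it takes over 64 s, if anything falls off the work surface, if the arm or the gripper's body presses on something with over 40 N, if the wrist force passes 120 N, or if a joint passes its speed limit or range.

## Working session

There is one attempt and no reset: what is moved stays moved. The work goes in short steps, Python scripts to look and compute and a tool call to move; the robot and the scene stay as the last step left them, time stands still between calls to the robot, and variables do not carry over. Pictures are saved under pics/ and viewed, at most 10 in all, crops included, and the job is handed in when it is done.

Besides the shell and the picture viewer there is one more tool, called after ">>>" in YAML: its name, and indented under it one key for each argument. send_rows: Moves the arm, as the interface text tells. Its arguments: {"type":"object","properties":{"offset":{"type":"array","items":{"type":"array","items":{"type":"number"}}},"turn":{"type":"array","items":{"type":"number"}},"grip":{"type":"number"},"squeeze":{"type":"number"}},"required":["offset","turn"]}

```bash
mkdir -p pics; ls; cat > h.py <<'E'
import numpy as np, cv2
from cell import manip, imaging, sign_off, nets
def K(p):
    f=210/np.tan(np.radians(p["vfov"])/2); return f,p["cx"],p["cy"]
def ray(cam,uv):
    p=imaging.camera_params(cam);f,cx,cy=K(p);T=np.array(p["world_to_cam"]);R=T[:3,:3]
    d=R.T@np.array([(uv[0]-cx)/f,(uv[1]-cy)/f,1]);return -R.T@T[:3,3],d/np.linalg.norm(d)
def atz(cam,uv,z):
    c,d=ray(cam,uv);return c+d*(z-c[2])/d[2]
def proj(cam,P):
    p=imaging.camera_params(cam);f,cx,cy=K(p);T=np.array(p["world_to_cam"]);P=np.atleast_2d(P)
    q=P@T[:3,:3].T+T[:3,3];return np.c_[q[:,0]/q[:,2]*f+cx,q[:,1]/q[:,2]*f+cy]
def tri(obs):
    A=np.zeros((3,3));b=np.zeros(3)
    for cam,uv in obs:
        c,d=ray(cam,uv);M=np.eye(3)-np.outer(d,d);A+=M;b+=M@c
    return np.linalg.solve(A,b)
def save(cam,name):
    im=imaging.capture(cam);cv2.imwrite(f"pics/{name}.png",im[:,:,::-1]);return im
E
python3 - <<'E'
from h import *
np.set_printoptions(precision=1,suppress=True)
a=save("scene","s0");b=save("top","t0")
cv2.imwrite("pics/st0.png",cv2.resize(np.vstack([a,b])[:,:,::-1],None,fx=.7,fy=.7))
W=np.array([560,420])
print(manip.sense(), manip.pinch_z)
for c in("scene","top"):
  p=imaging.camera_params(c);print(c,p["vfov"],p["cx"],p["cy"],np.linalg.inv(p["world_to_cam"])[:3].tolist())
  for t in("stand","collar_foot","caddy","bar_top","hole1","hole2","hole3","hole4","hole5","jar","glass_a"):
    print(c,t,[(np.round(W*np.array(r["position"]),1).tolist(),round(r["confidence"],2)) for r in nets.pinpoint(c,t)[:3]])
E
```

```text
pics
{'clock': 0.1, 'q': array([-1.3,  0.6, -0. ,  1.6,  0. ,  0.9, -0.1]), 'joint_vel': array([ 0., -0., -0., -0., -0.,  0.,  0.]), 'joint_efforts': array([  0. , -76.7,   1.5, -25.3,  -0.1,   0. ,   0. ]), 'position': array([251.1, 679.7, 217.8]), 'orientation': array([-0.6, -3.1,  0. ]), 'contact_force': array([-0.6, -0.2,  0.5]), 'ft_torque': array([ 0., -0., -0.]), 'gripper_force': 0.0, 'opening': 92.83678954685249} 18.8
scene 45.49054556382519 286.61192233079345 222.62345390850905 [[-0.3111839177914584, 0.6281241700643148, -0.7131792175105598, 1589.5504732853537], [0.950332818700684, 0.20119616484570751, -0.23746081140220252, 371.86750822813445], [-0.005665951674019951, -0.7516516016296342, -0.6595360238525513, 1064.0795347838045]]
scene stand [([208.8, 262.6], 0.63)]
scene collar_foot [([214.2, 240.5], 0.94), ([347.0, 226.9], 0.26)]
scene caddy []
scene bar_top [([340.4, 210.5], 0.62), ([339.4, 220.0], 0.58), ([209.7, 265.7], 0.4)]
scene hole1 [([343.8, 226.2], 0.88), ([332.9, 218.7], 0.73), ([354.3, 224.4], 0.7)]
scene hole2 [([343.8, 226.2], 0.88), ([332.9, 218.7], 0.73), ([
[... 671 characters left out ...]
and [([351.3, 166.8], 0.69), ([237.4, 236.2], 0.64), ([143.8, 212.5], 0.48)]
top collar_foot []
top caddy [([229.7, 235.7], 0.72), ([216.4, 234.9], 0.56)]
top bar_top [([228.1, 233.1], 0.87)]
top hole1 [([237.1, 235.5], 0.86), ([246.9, 235.5], 0.84), ([228.4, 239.5], 0.78)]
top hole2 [([237.1, 235.5], 0.86), ([246.9, 235.5], 0.84), ([228.4, 239.5], 0.78)]
top hole3 [([237.1, 235.5], 0.86), ([246.9, 235.5], 0.84), ([228.4, 239.5], 0.78)]
top hole4 [([237.1, 235.5], 0.86), ([246.9, 235.5], 0.84), ([228.4, 239.5], 0.78)]
top hole5 [([237.1, 235.5], 0.86), ([246.9, 235.5], 0.84), ([228.4, 239.5], 0.78)]
top jar [([248.0, 239.3], 0.56)]
top glass_a [([229.6, 237.8], 0.67), ([208.2, 229.8], 0.61)]
```

View pics/s0.png

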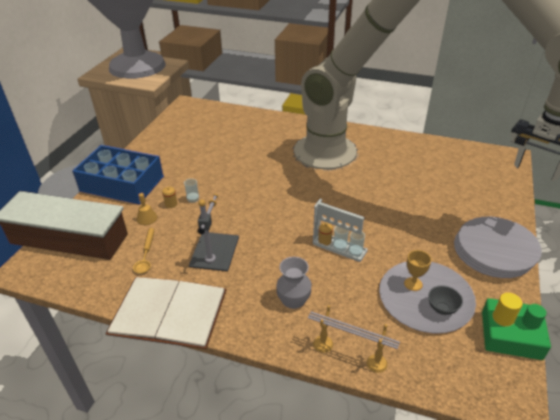

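View pics/t0.png

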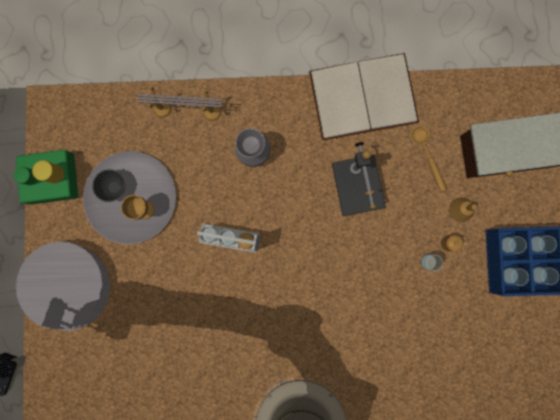

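The scene view shows the caddy at about (340,235), with its upright and the jar both on the left side. The stand is at about (208,215). The top view shows the caddy at (229,237) with the jar at its right end, and the stand arm running from (365,160) to (372,205). Next I'll take a closer look with the wrist camera.

```bash
cat > t.py <<'E'
from h import *
from scipy.spatial.transform import Rotation as Ro
np.set_printoptions(precision=3,suppress=True)
E
python3 - <<'E'
from t import *
s=manip.sense();R=Ro.from_rotvec(s["orientation"]).as_matrix();print(R, s["position"])
C=np.linalg.inv(imaging.camera_params("wrist")["world_to_cam"]);print("cam in tool",R.T@(C[:3,3]-s["position"]),"\n",R.T@C[:3,:3],imaging.camera_params("wrist")["vfov"])
g=atz("top",(228.1,233.1),146);print("bar",g, tri([("top",(228.1,233.1)),("scene",(340.4,210.5))]))
print("jar",atz("top",(248,239.3),4),atz("scene",(325.3,239.2),4))
print("foot",atz("scene",(214.2,240.5),12),"post top?",atz("top",(365,155),237))
d=g-s["position"];print("d tool",R.T@d)
E
```

```text
[[-0.938  0.346  0.   ]
 [ 0.346  0.938  0.   ]
 [-0.     0.    -1.   ]] [251.205 680.103 218.634]
cam in tool [  75.493    0.301 -165.012] 
 [[ 0.    -0.961 -0.275]
 [ 1.     0.    -0.   ]
 [ 0.    -0.275  0.961]] 64.86507660012673
bar [510.76  162.781 146.   ] [509.11  167.378 151.71 ]
jar [496.526 127.253   4.   ] [480.589 128.223   4.   ]
foot [ 598.496 -192.371   12.   ] post top? [ 676.365 -164.154  237.   ]
d tool [-422.68  -395.387   72.645]
```

>>> send_rows:
  offset:
    - [-0.03,-0.027,-0.006]
    - [-0.065,-0.058,-0.013]
    - [-0.1,-0.088,-0.02]
    - [-0.136,-0.12,-0.027]
    - [-0.171,-0.151,-0.034]
    - [-0.206,-0.182,-0.041]
    - [-0.24,-0.212,-0.048]
    - [-0.27,-0.238,-0.054]
  turn: [0.09,0.2,0.31,0.42,0.53,0.64,0.74,0.82]

```text
clock: 2.0
position: [423.0, 361.1, 273.3]
orientation: [1.746, 2.611, 0.001]
contact_force: [0.7, 0.3, 1.5]
opening: 93.0
gripper_force: 0.0
```

```bash
python3 - <<'E'
from t import *
s=manip.sense();R=Ro.from_rotvec(s["orientation"]).as_matrix();print(R,s["position"],s["q"])
print(R.T@(np.array([510,200,300])-s["position"]))
E
```

```text
[[-0.382  0.924  0.001]
 [ 0.924  0.382  0.   ]
 [ 0.     0.001 -1.   ]] [423.003 361.056 273.333] [-0.996  0.339  0.252  1.939 -0.108  0.875 -0.297]
[-182.071   18.89   -26.681]
```

>>> send_rows:
  offset:
    - [-0.03,0.003,-0.005]
    - [-0.065,0.007,-0.01]
    - [-0.1,0.011,-0.015]
    - [-0.135,0.014,-0.02]
    - [-0.165,0.017,-0.025]
    - [-0.182,0.019,-0.027]
    - [-0.182,0.019,-0.027]
    - [-0.182,0.019,-0.027]
  turn: [0.08,0.16,0.24,0.32,0.38,0.4,0.4,0.4]

```text
clock: 2.8
position: [509.4, 203.8, 299.4]
orientation: [-2.222, -2.22, 0.0]
contact_force: [0.2, 0.1, -0.6]
opening: 92.6
gripper_force: 0.0
```

```bash
python3 - <<'E'
from t import *
s=manip.sense();R=Ro.from_rotvec(s["orientation"]).as_matrix();print(R[:2,:2],s["position"],s["q"])
save("wrist","w1")
W=np.array([560,420])
for t,z in(("caddy",0),("bar_top",146),("hole1",102),("jar",4),("glass_a",4)):
    for r in nets.pinpoint("wrist",t)[:5]:
        uv=W*np.array(r["position"]);print(t,uv.round(1),round(r["confidence"],2),atz("wrist",uv,z))
E
```

```text
[[ 0.001  1.   ]
 [ 1.    -0.001]] [509.433 203.802 299.407] [-0.784  0.311  0.399  1.927 -0.15   0.932 -0.314]
caddy [278.5 188.7] 0.77 [502.728 181.962   0.   ]
bar_top [273.4 227.3] 0.72 [499.83  172.968 146.   ]
bar_top [276.3 195.7] 0.41 [502.971 205.889 146.   ]
hole1 [272.1 219.3] 0.93 [497.082 167.567 102.   ]
hole1 [272.4 234.3] 0.92 [497.236 149.246 102.   ]
hole1 [277.5 197.2] 0.84 [503.383 193.632 102.   ]
hole1 [268.4 255.4] 0.56 [492.28  122.718 102.   ]
hole1 [283.9 172.5] 0.56 [510.625 221.625 102.   ]
jar [272. 221.] 0.69 [493.411 134.103   4.   ]
jar [276.4 194.7] 0.3 [500.12 173.49   4.  ]
glass_a [281.8 154.9] 0.71 [508.065 229.632   4.   ]
glass_a [277.8 189.9] 0.69 [502.301 180.285   4.   ]
```

View pics/w1.png

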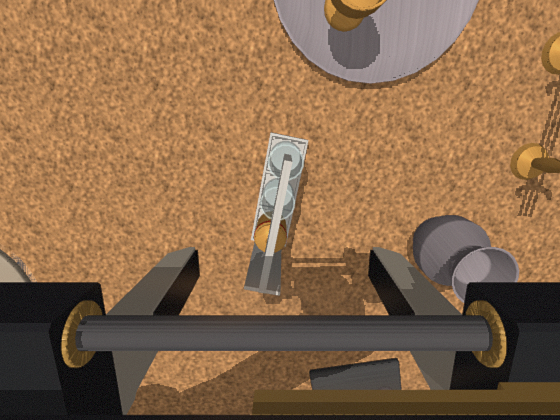

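The wrist view shows the bar's top edge running from (287,155) to (265,290). The upright is at the bottom, and the jar at (268,235) is in the bay next to it. The load balance works out to y ≈ -33 mm, so hole 2 is the right one.

```bash
python3 - <<'E'
from t import *
im=cv2.imread("pics/w1.png")
for r in range(150,296,8): print(r,[tuple(int(v) for v in im[r,c])[::1] for c in range(0)], im[r,255:305].min(axis=1).tolist())
for uv in((287.5,155),(265,290)): print(atz("wrist",uv,146))
cv2.imwrite("pics/w1c.png",cv2.resize(im[125:305,230:330],None,fx=3.3,fy=3.3,interpolation=cv2.INTER_CUBIC))
E
```

```text
150 [] [97, 88, 78, 76, 81, 85, 90, 92, 86, 74, 71, 87, 169, 195, 149, 122, 154, 176, 202, 188, 181, 176, 175, 175, 175, 177, 177, 178, 174, 176, 179, 177, 179, 178, 177, 173, 178, 176, 174, 178, 175, 185, 198, 185, 149, 164, 190, 194, 163, 186]
158 [] [92, 78, 86, 91, 84, 73, 62, 68, 76, 72, 106, 194, 198, 180, 187, 134, 162, 179, 180, 176, 177, 179, 179, 178, 177, 179, 181, 183, 121, 92, 97, 95, 101, 98, 96, 93, 106, 179, 184, 182, 181, 180, 182, 183, 163, 109, 138, 178, 204, 160]
166 [] [93, 98, 88, 88, 90, 95, 97, 82, 78, 169, 197, 148, 123, 211, 209, 142, 128, 106, 100, 115, 163, 184, 185, 184, 184, 185, 163, 106, 187, 195, 193, 189, 192, 192, 195, 191, 190, 183, 187, 188, 186, 142, 116, 113, 113, 103, 131, 180, 137, 64]
174 [] [75, 87, 85, 84, 77, 76, 72, 107, 200, 195, 124, 184, 192, 193, 188, 129, 123, 153, 186, 171, 131, 111, 113, 114, 119, 147, 147, 195, 194, 189, 190, 193, 195, 197, 176, 109, 111, 111, 118, 117, 114, 139, 179, 173, 144, 126, 73, 62, 63, 52]
182 [] [81, 78, 71, 63, 69, 83, 165, 199, 149, 124, 194, 199, 171, 149, 157, 167, 161, 164, 161, 162, 159, 163, 164, 
[... 2627 characters left out ...]
7]
278 [] [81, 79, 77, 81, 76, 86, 117, 115, 113, 116, 117, 114, 111, 89, 75, 75, 80, 74, 75, 78, 75, 79, 77, 74, 76, 70, 45, 47, 52, 59, 56, 59, 54, 55, 57, 59, 61, 55, 51, 49, 54, 57, 58, 58, 57, 58, 58, 58, 49, 50]
286 [] [75, 76, 77, 74, 104, 111, 112, 113, 111, 113, 108, 106, 75, 77, 78, 77, 78, 77, 75, 73, 78, 77, 82, 101, 81, 73, 59, 59, 58, 58, 62, 61, 59, 54, 51, 53, 59, 77, 80, 56, 53, 53, 58, 53, 54, 50, 51, 54, 56, 62]
294 [] [95, 91, 86, 83, 78, 71, 72, 71, 53, 56, 56, 60, 70, 69, 68, 72, 73, 84, 102, 99, 121, 192, 183, 125, 119, 65, 54, 57, 60, 59, 56, 55, 55, 57, 56, 58, 63, 55, 55, 54, 58, 61, 56, 52, 55, 55, 55, 57, 62, 64]
[514.326 245.119 146.   ]
[490.498 101.147 146.   ]
```

View pics/w1c.png

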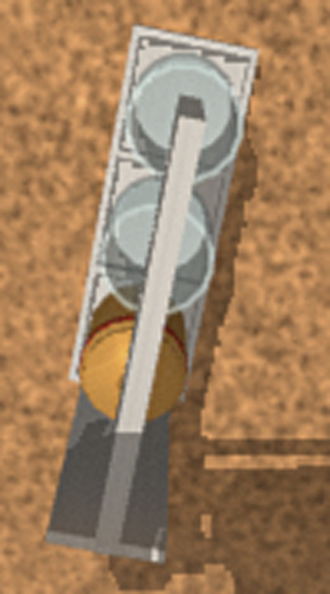

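The crop shows the lit top edge starting at about (288,160), below the darker end face, and running to about (262,291). The jar is next to the upright, and both glasses are seated.

```bash
python3 - <<'E'
from t import *
a=atz("wrist",(288.2,160.3),146);b=atz("wrist",(261.7,291),146);u=(a-b)/np.linalg.norm(a-b)
print(a,b,np.linalg.norm(a-b),u)
m=(a+b)/2; yax=u
G=m+yax*(-33.4+10.5)
s=manip.sense();R=Ro.from_rotvec(s["orientation"]).as_matrix()
print("grasp",G,"pred yaw rad",np.arctan2(-u[0],u[1]))
d=R.T@(G-s["position"]);print(d)
# wanted tool x axis = u
print("turn",np.arctan2(u@R[:,1],u@R[:,0]))
print("bar_top top cam pred",proj("top",m[None]), "scene",proj("scene",m[None]))
E
```

```text
[515.01  240.075 146.   ] [486.925  99.947 146.   ] 142.9140131344013 [ 0.197  0.981 -0.   ]
grasp [496.468 147.557 146.   ] pred yaw rad -0.1978034211878731
[-56.178 -12.883 153.447]
turn 0.1966915226733707
bar_top top cam pred [[225.229 237.197]] scene [[339.905 210.606]]
```

>>> send_rows:
  offset:
    - [-0.015,-0.003,0.015]
    - [-0.03,-0.007,0.04]
    - [-0.045,-0.01,0.065]
    - [-0.0562,-0.0129,0.09]
    - [-0.0562,-0.0129,0.115]
    - [-0.0562,-0.0129,0.135]
    - [-0.0562,-0.0129,0.145]
    - [-0.0562,-0.0129,0.145]
  turn: [0.05,0.1,0.15,0.197,0.197,0.197,0.197,0.197]

```text
clock: 3.9
position: [496.3, 146.7, 153.7]
orientation: [-2.431, -1.989, 0.003]
contact_force: [-0.6, -0.4, -0.8]
opening: 93.1
gripper_force: 0.0
```

```bash
python3 - <<'E'
from t import *
s=manip.sense();R=Ro.from_rotvec(s["orientation"]).as_matrix();print(R[:2,:2],s["position"],s["q"])
save("wrist","w2")
E
```

```text
[[ 0.198  0.98 ]
 [ 0.98  -0.198]] [496.295 146.75  153.66 ] [-0.656  0.469  0.364  2.149 -0.3    0.574 -0.273]
```

View pics/w2.png

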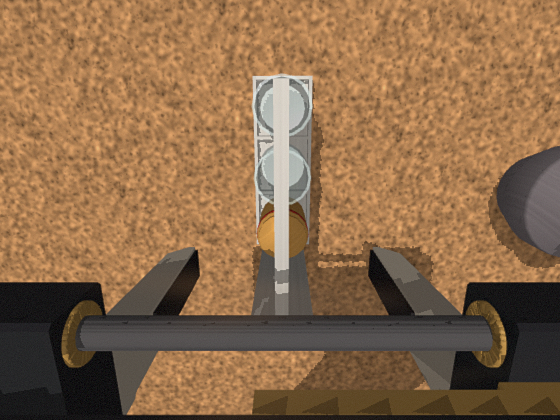

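The bar is vertical in the image at column 281, centred between the fingertips (198 to 370). I'll check the along-bar offset before descending.

```bash
python3 - <<'E'
from t import *
s=manip.sense();R=Ro.from_rotvec(s["orientation"]).as_matrix()
im=cv2.imread("pics/w2.png");print(im[70:90,281].min(axis=1),im[84,270:293].min(axis=1),im[260,270:293].min(axis=1))
for uv in((281.5,77),(281.5,82),(281.5,260)): print(R.T@(atz("wrist",uv,146)-s["position"]))
E
```

```text
[ 65  62  62 120 172 173 179 132 180 199 201 199 197 199 196 199 198 197
 199 199] [131 127 130 197 203 201 198 197 197 193 198 196 199 203 201 199 200 202
 202 128 100 123 129] [ 71  71  73  69 106 189 187 184 187 184 181 185 183 189 183 181 185 190
 161  79  69  71  72]
[95.383  0.078  8.498]
[93.096  0.075  8.5  ]
[-1.836 -0.052  8.546]
```

>>> send_rows:
  offset:
    - [0,0,0.01]
    - [0,0,0.02]
    - [0,0,0.0275]
    - [0,0,0.0275]
    - [0,0,0.0275]
    - [0,0,0.0275]
    - [0,0,0.0275]
    - [0,0,0.0275]
  turn: [0,0,0,0,0,0,0,0]

```text
clock: 4.75
position: [497.0, 146.7, 127.4]
orientation: [2.432, 1.989, 0.001]
contact_force: [0.4, 0.2, 0.1]
opening: 92.7
gripper_force: 0.0
```

>>> send_rows:
  offset:
    - [0,0,0]
    - [0,0,0]
    - [0,0,0]
    - [0,0,0]
    - [0,0,0]
    - [0,0,0]
    - [0,0,0]
    - [0,0,0]
  turn: [0,0,0,0,0,0,0,0]
  grip: 0
  squeeze: 50

```text
clock: 5.55
position: [496.9, 146.6, 127.1]
orientation: [2.432, 1.989, 0.0]
contact_force: [-0.8, -0.9, 0.6]
opening: 33.5
gripper_force: 0.0
```

>>> send_rows:
  offset:
    - [0,0,0]
    - [0,0,0]
    - [0,0,0]
    - [0,0,0]
    - [0,0,0]
    - [0,0,-0.004]
    - [0,0,-0.009]
    - [0,0,-0.015]
  turn: [0,0,0,0,0,0,0,0]

```text
clock: 6.35
position: [496.7, 146.4, 142.2]
orientation: [2.432, 1.988, -0.001]
contact_force: [0.3, 0.9, -8.1]
opening: 8.1
gripper_force: 50.0
```

>>> send_rows:
  offset:
    - [0,0,-0.008]
    - [0,0,-0.023]
    - [0,0,-0.045]
    - [0,0,-0.07]
    - [0,0,-0.095]
    - [0,0,-0.118]
    - [0,0,-0.135]
    - [0,0,-0.145]
  turn: [0,0,0,0,0,0,0,0]

```text
clock: 7.15
position: [497.0, 146.5, 288.9]
orientation: [2.432, 1.988, 0.003]
contact_force: [0.5, 0.3, -7.9]
opening: 7.3
gripper_force: 50.0
```

```bash
python3 - <<'E'
from t import *
s=manip.sense();R=Ro.from_rotvec(s["orientation"]).as_matrix();print(R,s["position"],s["contact_force"],"tool torque",R.T@s["ft_torque"])
# target tcp, tool x at yaw: caddy y = perpendicular to stand x (yaw ~6deg)
print(R.T@(np.array([530,-240,320])-s["position"]))
E
```

```text
[[ 0.199  0.98   0.002]
 [ 0.98  -0.199  0.001]
 [ 0.001  0.002 -1.   ]] [497.011 146.46  288.93 ] [ 0.451  0.339 -7.932] tool torque [ 0.078 -0.1    0.043]
[-372.131  109.264  -31.385]
```

>>> send_rows:
  offset:
    - [-0.006,0.002,-0.001]
    - [-0.019,0.006,-0.002]
    - [-0.04,0.012,-0.004]
    - [-0.069,0.02,-0.006]
    - [-0.101,0.03,-0.009]
    - [-0.134,0.039,-0.011]
    - [-0.167,0.049,-0.014]
    - [-0.199,0.058,-0.017]
  turn: [-0.005,-0.015,-0.035,-0.06,-0.085,-0.11,-0.135,-0.16]

```text
clock: 7.95
position: [513.3, -61.9, 303.3]
orientation: [-2.264, -2.177, 0.002]
contact_force: [0.9, 0.2, -7.1]
opening: 7.5
gripper_force: 50.0
```

```bash
python3 - <<'E'
from t import *
s=manip.sense();R=Ro.from_rotvec(s["orientation"]).as_matrix();print(s["position"],s["contact_force"])
print(R.T@(np.array([530,-240,320])-s["position"]))
E
```

```text
[513.33  -61.932 303.292] [ 0.857  0.231 -7.124]
[-177.287   23.603  -16.661]
```

>>> send_rows:
  offset:
    - [-0.034,0.005,-0.003]
    - [-0.067,0.009,-0.006]
    - [-0.099,0.013,-0.009]
    - [-0.126,0.017,-0.012]
    - [-0.148,0.02,-0.014]
    - [-0.164,0.022,-0.016]
    - [-0.173,0.024,-0.017]
    - [-0.177,0.024,-0.017]
  turn: [-0.025,-0.05,-0.075,-0.1,-0.12,-0.135,-0.143,-0.145]

```text
clock: 8.75
position: [530.6, -238.7, 320.4]
orientation: [-2.102, -2.333, 0.001]
contact_force: [-0.7, 1.4, -7.7]
opening: 7.7
gripper_force: 50.0
```

```bash
python3 - <<'E'
from t import *
s=manip.sense();R=Ro.from_rotvec(s["orientation"]).as_matrix();print(R[:2,:2],s["position"],s["contact_force"],s["q"])
save("wrist","w3");save("top","t3");save("scene","s3")
np.save("T3.npy",imaging.camera_params("wrist")["world_to_cam"])
W=np.array([560,420])
for t in("collar_foot","stand"):
    for r in nets.pinpoint("wrist",t)[:3]:
        uv=W*np.array(r["position"]);print(t,uv.round(1),round(r["confidence"],2),atz("wrist",uv,12))
E
```

```text
[[-0.104  0.995]
 [ 0.995  0.104]] [ 530.628 -238.672  320.373] [-0.671  1.413 -7.691] [-0.044  0.35   0.51   1.834 -0.199  1.009  0.651]
collar_foot [333.9 138.2] 0.57 [ 596.9   -181.538   12.   ]
stand [392.2 132.9] 0.97 [ 677.026 -165.641   12.   ]
```

View pics/w3.png

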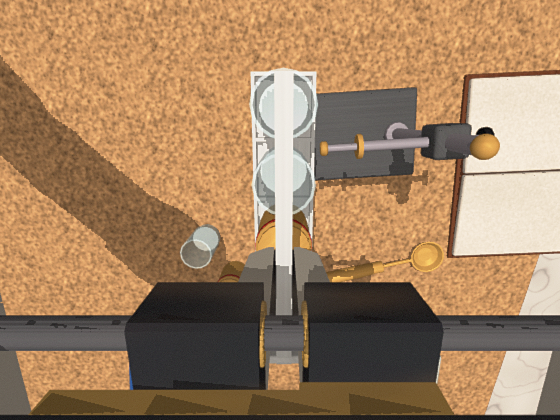

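The wrist view shows the whole arm. The button is at (324,149), the collar at (361,146), the block at about (445,141) and the finial at (485,147). The jar and glasses are still in place. I'll take a second view with a baseline to get the arm's height.

>>> send_rows:
  offset:
    - [-0.005,0,0]
    - [-0.017,0,0]
    - [-0.034,0,0]
    - [-0.053,0,0]
    - [-0.07,0,0]
    - [-0.082,0,0]
    - [-0.09,0,0]
    - [-0.09,0,0]
  turn: [0,0,0,0,0,0,0,0]

```text
clock: 9.8
position: [540.3, -328.6, 321.0]
orientation: [2.103, 2.333, -0.001]
contact_force: [-0.7, 0.7, -6.8]
opening: 7.5
gripper_force: 50.0
```

```bash
cat >> t.py <<'E'
def rayT(T,uv,cam="wrist"):
    p=imaging.camera_params(cam);f,cx,cy=K(p);R=T[:3,:3];d=R.T@np.array([(uv[0]-cx)/f,(uv[1]-cy)/f,1]);return -R.T@T[:3,3],d/np.linalg.norm(d)
def triT(obs):
    A=np.zeros((3,3));b=np.zeros(3)
    for T,uv in obs:
        c,d=rayT(T,uv);M=np.eye(3)-np.outer(d,d);A+=M;b+=M@c
    P=np.linalg.solve(A,b);return P,[np.linalg.norm(np.cross(d,P-c)) for c,d in [rayT(*o) for o in obs]]
def gold(im,u0,u1,v0,v1):
    h=cv2.cvtColor(im,cv2.COLOR_BGR2HSV)[v0:v1,u0:u1];m=((h[...,0]>8)&(h[...,0]<30)&(h[...,1]>100)&(h[...,2]>70)).astype(np.uint8)
    n,l,st,c=cv2.connectedComponentsWithStats(m)
    return [((c[i]+[u0,v0]).round(2).tolist(),(st[i]+np.array([u0,v0,0,0,0])).tolist()) for i in range(1,n) if st[i,4]>12]
E
python3 - <<'E'
from t import *
s=manip.sense();R=Ro.from_rotvec(s["orientation"]).as_matrix();print(R[:2,:2],s["position"],s["contact_force"])
np.save("T4.npy",imaging.camera_params("wrist")["world_to_cam"])
save("wrist","w4")
a=cv2.imread("pics/w3.png");b=cv2.imread("pics/w4.png")
print(gold(a,316,372,130,165));print(gold(a,468,505,130,165))
p=imaging.camera_params("wrist");print(p["cx"],p["cy"],K(p))
for r in gold(b,312,372,5,100)+gold(b,460,515,5,100):print(r)
E
```

```text
[[-0.103  0.995]
 [ 0.995  0.103]] [ 540.276 -328.57   321.021] [-0.664  0.668 -6.808]
[([359.11, 145.83], [354, 134, 10, 25, 193]), ([323.52, 148.06], [320, 141, 8, 15, 109])]
[([484.42, 146.29], [470, 133, 30, 27, 609])]
283.53141016873724 211.53702206481924 (np.float64(330.4920447121196), 283.53141016873724, 211.53702206481924)
([339.83, 10.93], [312, 5, 60, 15, 764])
([364.8, 42.85], [359, 29, 12, 29, 247])
([326.08, 45.85], [322, 38, 9, 17, 142])
([468.54, 8.18], [460, 5, 19, 8, 136])
([501.85, 17.27], [488, 5, 27, 27, 614])
([466.22, 76.43], [460, 55, 15, 45, 541])
```

View pics/w4.png

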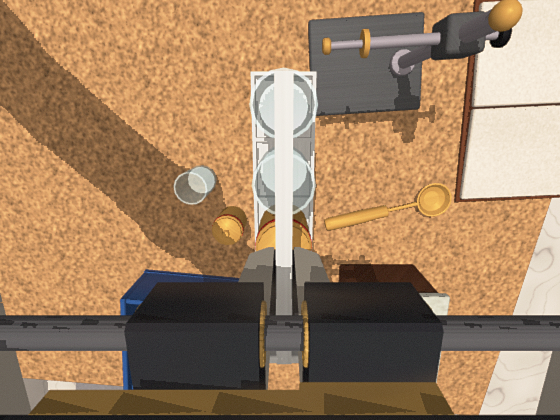

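```bash
python3 - <<'E'
from t import *
A=np.load("T3.npy");B=np.load("T4.npy")
P={}
for n,a,b in(("collar",(359.1,146),(364.8,43.0)),("button",(323.5,148.2),(326.1,46.0)),("ball",(484.5,146.3),(501.3,17.2))):
    P[n],r=triT([(A,a),(B,b)]);print(n,P[n],r)
d=P["collar"]-P["button"];print(np.linalg.norm(d),np.arctan2(d[1],d[0]));d=P["ball"]-P["button"];print(np.linalg.norm(d[:2]),np.arctan2(d[1],d[0]))
for n in("collar","button","ball"):print(n,proj("scene",P[n]),proj("top",P[n]))
s=manip.sense();R=Ro.from_rotvec(s["orientation"]).as_matrix()
# check held bar far end in current frame (expect tool x 95.4 at z=tcp+19)
b=cv2.imread("pics/w4.png");print(b[62:90,283].min(axis=1),b[120,270:300].min(axis=1))
E
```

```text
collar [ 600.554 -180.554  154.069] [np.float64(0.2041374640376125), np.float64(0.20413746403760338)]
button [ 565.976 -186.468  153.039] [np.float64(0.2635763075219027), np.float64(0.2635763075219228)]
ball [ 684.868 -166.654  216.384] [np.float64(1.2574713631815329), np.float64(1.257471363181442)]
35.09466274558907 0.16942112022883846
120.5318148811274 0.16513679537247966
collar [[212.674 205.767]] [[368.336 191.876]]
button [[215.786 198.499]] [[371.322 206.083]]
ball [[201.84  207.798]] [[364.703 152.913]]
[105 110 114 113 114 161 214 211 212 231 230 231 230 231 231 230 231 230
 230 230 230 230 231 230 231 230 231 229] [220 221 220 221 227 231 231 231 230 230 230 230 227 228 231 232 233 233
 233 232 231 233 230 224 222 222 223 222 221 223]
```

```bash
python3 - <<'E'
from t import *
for c in("wrist","scene","top"):
    p=imaging.camera_params(c);print({k:v for k,v in p.items() if k!="world_to_cam"})
from inspect import getdoc
print(getdoc(imaging.camera_params))
# tray-edge straightness
P=[[600.5,-180.5,z] for z in(154,165,175)]
print(proj("scene",P),proj("top",P))
for c,n in(("scene","s3"),("top","t3")):
    im=cv2.imread(f"pics/{n}.png");q=proj(c,[600.5,-180.5,165])[0].astype(int);cv2.imwrite(f"pics/{n}c.png",cv2.resize(im[q[1]-30:q[1]+30,q[0]-40:q[0]+40],None,fx=5,fy=5,interpolation=cv2.INTER_CUBIC)); print(c,q-[40,30])
cv2.imwrite("pics/c3.png",np.hstack([cv2.imread("pics/s3c.png"),cv2.imread("pics/t3c.png")]))
E
```

```text
{'vfov': 64.86507660012673, 'cx': 283.53141016873724, 'cy': 211.53702206481924}
{'vfov': 45.49054556382519, 'cx': 286.61192233079345, 'cy': 222.62345390850905}
{'vfov': 44.78917577503977, 'cx': 277.05630857106206, 'cy': 207.08246731932306}
None
[[212.701 205.778]
 [212.304 202.795]
 [211.94  200.057]] [[368.31  191.901]
 [368.975 191.416]
 [369.59  190.966]]
scene [172 172]
top [328 161]
```

View pics/c3.png

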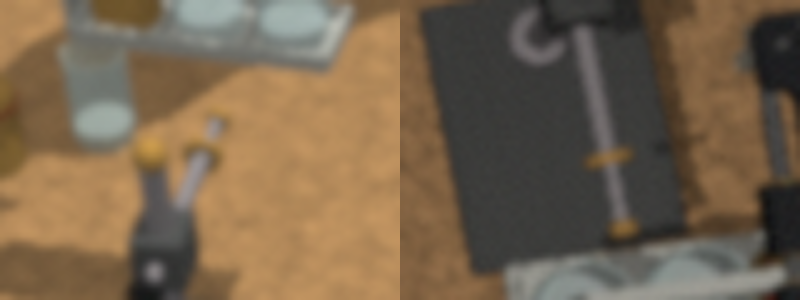

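Scene and top crops: scene collar at (212,202), button at (215,196). Together with the wrist triangulation this puts the arm line at roughly 155–166 mm, which isn't accurate enough. I'll measure the height by gently lowering the tray's underside onto the button top.

```bash
python3 - <<'E'
from t import *
A=np.load("T3.npy");B=np.load("T4.npy")
yaw=0.167;X=np.array([np.cos(yaw),np.sin(yaw),0])
for T,uv,uc in((A,(323.5,148.2),(359.1,146)),(B,(326.1,46),(364.8,43))):
  for z in(155,165):
    c,d=rayT(T,uv);P=c+d*(z-c[2])/d[2];c,d=rayT(T,uc);Q=c+d*(z-c[2])/d[2];print(z,P,Q,np.linalg.norm(P-Q),np.arctan2(*(Q-P)[[1,0]]))
c,d=rayT(A,(323.5,148.2));P=c+d*(163-c[2])/d[2]
s=manip.sense();R=Ro.from_rotvec(s["orientation"]).as_matrix()
G=P-18*X;G[2]=312;print(G,R.T@(G-s["position"]),np.arctan2(R[1,1],R[0,1]))
E
```

```text
155 [ 565.991 -186.293  155.   ] [ 600.547 -180.48   155.   ] 35.040644124488665 0.16665597151202297
165 [ 564.721 -185.531  165.   ] [ 598.232 -179.894  165.   ] 33.98095239627807 0.166655971512023
155 [ 565.523 -186.891  155.   ] [ 600.159 -180.786  155.   ] 35.16978471898437 0.17447423544769522
165 [ 564.555 -188.871  165.   ] [ 598.145 -182.95   165.   ] 34.10723442555999 0.17447423544769403
[ 547.226 -188.676  312.   ] [137.252  21.268   8.976] 0.10441398226755767
```

>>> send_rows:
  offset:
    - [0.008,0.001,0]
    - [0.024,0.004,0]
    - [0.048,0.008,0]
    - [0.076,0.012,0.001]
    - [0.102,0.016,0.002]
    - [0.122,0.019,0.003]
    - [0.133,0.021,0.003]
    - [0.137,0.021,0.003]
  turn: [-0.005,-0.01,-0.02,-0.035,-0.048,-0.058,-0.063,-0.063]

```text
clock: 10.65
position: [547.3, -186.1, 318.3]
orientation: [-2.023, -2.403, -0.001]
contact_force: [-0.2, -0.2, -8.0]
opening: 7.7
gripper_force: 50.0
```

>>> send_rows:
  offset:
    - [0,0,0.001]
    - [0,0,0.003]
    - [0,0,0.005]
    - [0,0,0.007]
    - [0,0,0.008]
    - [0,0,0.0085]
    - [0,0,0.009]
    - [0,0,0.009]
  turn: [0,0,0,0,0,0,0,0]

```text
clock: 11.45
position: [547.0, -188.8, 309.1]
orientation: [-2.027, -2.4, 0.0]
contact_force: [0.5, -0.4, -8.8]
opening: 7.8
gripper_force: 50.0
```

```bash
python3 - <<'E'
from t import *
s=manip.sense();R=Ro.from_rotvec(s["orientation"]).as_matrix();print(s["position"],s["contact_force"],R.T@s["ft_torque"],np.arctan2(R[1,1],R[0,1]))
E
```

```text
[ 546.979 -188.827  309.071] [ 0.484 -0.371 -8.764] [ 0.043 -0.049 -0.051] 0.16794321854402694
```

>>> send_rows:
  offset:
    - [0,0,0.001]
    - [0,0,0.002]
    - [0,0,0.003]
    - [0,0,0.004]
    - [0,0,0.0045]
    - [0,0,0.005]
    - [0,0,0.0055]
    - [0,0,0.006]
  turn: [0,0,0,0,0,0,0,0]

```text
clock: 12.25
position: [547.0, -188.8, 303.1]
orientation: [2.027, 2.4, 0.0]
contact_force: [-0.2, 0.4, -8.4]
opening: 7.4
gripper_force: 50.0
```

>>> send_rows:
  offset:
    - [0,0,0.0003]
    - [0,0,0.0006]
    - [0,0,0.0009]
    - [0,0,0.0012]
    - [0,0,0.0015]
    - [0,0,0.0018]
    - [0,0,0.002]
    - [0,0,0.002]
  turn: [0,0,0,0,0,0,0,0]

```text
clock: 13.05
position: [547.0, -188.8, 301.1]
orientation: [-2.027, -2.4, 0.0]
contact_force: [-0.2, -0.5, -7.6]
opening: 7.5
gripper_force: 50.0
```

>>> send_rows:
  offset:
    - [0,0,0.0003]
    - [0,0,0.0006]
    - [0,0,0.0009]
    - [0,0,0.0012]
    - [0,0,0.0015]
    - [0,0,0.0018]
    - [0,0,0.002]
    - [0,0,0.002]
  turn: [0,0,0,0,0,0,0,0]

```text
clock: 13.85
position: [547.0, -188.8, 299.1]
orientation: [-2.027, -2.4, -0.0]
contact_force: [-0.5, 0.6, -8.1]
opening: 7.6
gripper_force: 50.0
```

>>> send_rows:
  offset:
    - [0,0,0.0003]
    - [0,0,0.0006]
    - [0,0,0.0009]
    - [0,0,0.0012]
    - [0,0,0.0014]
    - [0,0,0.0015]
    - [0,0,0.0015]
    - [0,0,0.0015]
  turn: [0,0,0,0,0,0,0,0]

```text
clock: 14.65
position: [547.0, -188.8, 297.6]
orientation: [2.027, 2.4, 0.0]
contact_force: [-0.1, -0.2, -7.4]
opening: 7.9
gripper_force: 50.0
```

>>> send_rows:
  offset:
    - [0,0,0.0003]
    - [0,0,0.0006]
    - [0,0,0.0009]
    - [0,0,0.0012]
    - [0,0,0.0014]
    - [0,0,0.0015]
    - [0,0,0.0015]
    - [0,0,0.0015]
  turn: [0,0,0,0,0,0,0,0]

```text
clock: 15.45
position: [547.0, -188.9, 296.2]
orientation: [2.027, 2.4, -0.0]
contact_force: [-1.4, 0.3, -8.2]
opening: 7.4
gripper_force: 50.0
```

>>> send_rows:
  offset:
    - [0,0,0.0003]
    - [0,0,0.0006]
    - [0,0,0.0009]
    - [0,0,0.0012]
    - [0,0,0.0014]
    - [0,0,0.0015]
    - [0,0,0.0015]
    - [0,0,0.0015]
  turn: [0,0,0,0,0,0,0,0]

```text
clock: 16.25
position: [547.0, -188.8, 294.7]
orientation: [2.027, 2.4, 0.0]
contact_force: [-1.2, -0.2, -6.0]
opening: 7.9
gripper_force: 50.0
```

>>> send_rows:
  offset:
    - [0,0,0.0002]
    - [0,0,0.0004]
    - [0,0,0.0006]
    - [0,0,0.0006]
    - [0,0,0.0006]
    - [0,0,0.0006]
    - [0,0,0.0006]
    - [0,0,0.0006]
  turn: [0,0,0,0,0,0,0,0]

```text
clock: 17.05
position: [547.2, -188.9, 294.3]
orientation: [2.027, 2.4, 0.0]
contact_force: [-0.8, 0.3, 1.5]
opening: 7.8
gripper_force: 50.0
```

```bash
python3 - <<'E'
from t import *
s=manip.sense();R=Ro.from_rotvec(s["orientation"]).as_matrix();print(s["position"],s["contact_force"],R.T@s["ft_torque"])
E
```

```text
[ 547.184 -188.886  294.295] [-0.846  0.284  1.497] [0.412 0.034 0.068]
```

Contact is at TCP z ≈ 294.8, so the arm line is at about 160.7 mm and the threading TCP height is about 185.9 mm. Next I'll lift, back off and descend to hole height.

>>> send_rows:
  offset:
    - [0,0,-0.002]
    - [0,0,-0.006]
    - [0,-0.002,-0.008]
    - [0,-0.009,-0.008]
    - [0,-0.019,-0.008]
    - [0,-0.03,-0.008]
    - [0,-0.038,-0.008]
    - [0,-0.042,-0.008]
  turn: [0,0,0,0,0,0,0,0]

```text
clock: 17.85
position: [504.2, -196.2, 302.2]
orientation: [-2.028, -2.399, -0.0]
contact_force: [1.2, 0.2, -7.1]
opening: 7.7
gripper_force: 50.0
```

>>> send_rows:
  offset:
    - [0,-0.002,0.006]
    - [0,-0.002,0.02]
    - [0,-0.002,0.04]
    - [0,-0.002,0.062]
    - [0,-0.002,0.084]
    - [0,-0.002,0.102]
    - [0,-0.002,0.112]
    - [0,-0.002,0.116]
  turn: [0,0,0,0,0,0,0,0]

```text
clock: 18.65
position: [503.5, -196.0, 185.0]
orientation: [-2.026, -2.399, 0.001]
contact_force: [-0.6, -0.6, -8.2]
opening: 7.8
gripper_force: 50.0
```

```bash
python3 - <<'E'
from t import *
np.save("T5.npy",imaging.camera_params("wrist")["world_to_cam"])
s=manip.sense();R=Ro.from_rotvec(s["orientation"]).as_matrix();print(R[:2,:2],s["position"],s["contact_force"],R.T@s["ft_torque"])
save("wrist","w5")
b=cv2.imread("pics/w5.png")
for r in gold(b,300,480,140,282):print(r)
E
```

```text
[[-0.167  0.986]
 [ 0.986  0.167]] [ 503.532 -196.003  184.979] [-0.646 -0.57  -8.158] [ 0.071 -0.051 -0.009]
([372.03, 239.9], [300, 140, 180, 142, 8072])
([302.97, 220.0], [300, 211, 9, 20, 76])
([476.32, 230.38], [472, 216, 8, 26, 151])
```

View pics/w5.png

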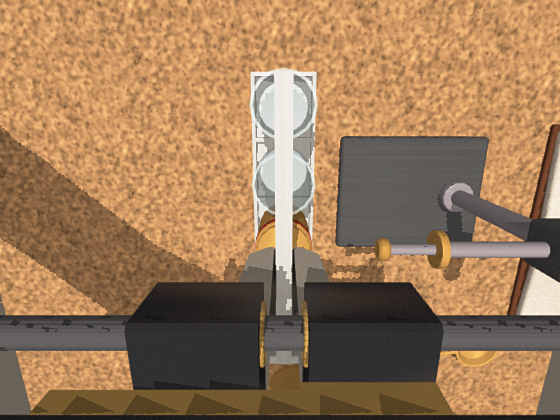

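The arm is in clear view, with the button at (384,250) and the collar at (438,249). The arm is nearly parallel to the tool's y axis. Now I'll measure the lateral offset.

```bash
python3 - <<'E'
from t import *
T=np.load("T5.npy");im=cv2.imread("pics/w5.png").astype(int)
s=manip.sense();R=Ro.from_rotvec(s["orientation"]).as_matrix()
g=im[...,0]-im[...,2]  # blue-red: grey arm ~0+, wood negative
def tool(uv,z):
    c,d=rayT(T,uv);return R.T@(c+d*(z-c[2])/d[2]-s["position"])
for c in(400,410,418,460,480,500,520,535):
    col=g[225:275,c]; k=[i+225 for i,v in enumerate(col) if v>0]; print(c,im[236:264,c].sum(axis=1)//3 if c in(410,500) else "",k[:1],k[-1:])
for c in(380,384,387,436,440):
    col=im[225:275,c];print(c,[(225+i) for i,v in enumerate(col) if v[2]-v[0]>60 and v[2]>90][:40])
for uv in((384,250),(410,250),(438,249.5),(500,249.5)):
    print(uv,tool(uv,160.8))
b=im;print("bar end",im[60:85,283].min(axis=1), tool((283.5,71),185+18.9), tool((283.5,77),185+18.9))
E
```

```text
400  [] []
410 [ 89  88  91  91  95  91  88  85 106 129 144 156 167 176 181 181 176 160
 137 108 134 146 152 150 146 163 158 144] [] []
418  [] []
460  [] []
480  [] []
500 [166 138 122 130 140 118 104 119 132 143 149 159 165 171 173 177 179 177
 168 163 141 118 147 149 155 164 169 163] [226] [226]
520  [] []
535  [229] [229]
380 [238, 239, 240, 241, 242, 243, 244, 245, 246, 247, 248, 249, 250, 251, 252, 253, 254, 255, 256, 257, 258, 259, 260, 261, 262, 263, 264, 265, 266, 267, 270, 271, 274]
384 [238, 239, 240, 241, 242, 243, 244, 245, 246, 247, 248, 249, 250, 251, 252, 253, 254, 255, 256, 257, 258, 259, 260, 261, 262, 263, 264, 265, 266, 267, 268, 269, 270, 271, 272, 273, 274]
387 [239, 240, 241, 242, 243, 244, 245, 246, 247, 248, 249, 250, 251, 252, 253, 254, 255, 256, 257, 258, 259, 260, 261, 262, 263, 264, 265, 266, 267, 268, 269, 270, 271, 272, 273, 274]
436 [231, 232, 233, 234, 235, 236, 237, 238, 239, 240, 241, 242, 243, 244, 245, 253, 254, 255, 256, 257, 258, 259, 260, 261, 262, 263, 264, 265, 266, 267, 268, 269, 270, 271, 272, 273, 274]
440 [231, 232, 233, 234, 235, 236, 237, 238, 239, 240, 241, 242, 243, 244, 245, 246, 247, 248, 249, 250, 251, 252, 253, 254, 255, 256, 257, 258, 259, 260, 261, 262, 263, 264, 265, 266, 267, 268, 269, 270]
(384, 250) [-2.428 62.882 24.282]
(410, 250) [-2.412 78.886 24.267]
(438, 249.5) [-2.063 96.075 24.252]
(500, 249.5) [ -2.025 134.2    24.216]
bar end [115 116 109  98  91  85  90 127 208 208 215 230 230 230 229 228 230 228
 227 227 227 227 229 227 228] [ 94.445   0.961 -18.742] [ 92.153   0.962 -18.743]
```

>>> send_rows:
  offset:
    - [-0.001,0.002,-0.0003]
    - [-0.002,0.008,-0.0006]
    - [-0.003,0.018,-0.0008]
    - [-0.0031,0.029,-0.0008]
    - [-0.0031,0.039,-0.0008]
    - [-0.0031,0.046,-0.0008]
    - [-0.0031,0.05,-0.0008]
    - [-0.0031,0.05,-0.0008]
  turn: [0,0,0,0,0,0,0,0]

```text
clock: 19.5
position: [554.0, -190.6, 186.6]
orientation: [-2.027, -2.401, 0.0]
contact_force: [-0.9, -0.7, -8.4]
opening: 7.5
gripper_force: 50.0
```

```bash
python3 - <<'E'
from t import *
imaging.capture("top");imaging.capture("top")
s=manip.sense();T=np.array(imaging.camera_params("wrist")["world_to_cam"])
save("wrist","w6");im=cv2.imread("pics/w6.png").astype(int)
R=Ro.from_rotvec(s["orientation"]).as_matrix();print(R[:2,:2],s["position"],s["contact_force"],R.T@s["ft_torque"])
def tool(uv,z):
    c,d=rayT(T,uv);return R.T@(c+d*(z-c[2])/d[2]-s["position"])
for c in(335,340,345,375,390,420): print(c,(im[232:268,c].sum(axis=1)//3).tolist())
for v in(249.5,):print(tool((340,v),160.8),tool((400,v),160.8))
print([im[60:85,c].min(axis=1).tolist() for c in(280,286)])
E
```

```text
[[-0.167  0.986]
 [ 0.986  0.167]] [ 553.002 -190.905  186.682] [ 0.498 -0.163 -8.365] [ 0.1   -0.102  0.007]
335 [93, 93, 94, 94, 57, 58, 104, 129, 144, 161, 172, 196, 182, 175, 171, 160, 139, 96, 96, 99, 106, 110, 112, 106, 101, 102, 140, 150, 149, 149, 164, 176, 130, 104, 77, 66]
340 [96, 92, 91, 92, 91, 87, 105, 126, 147, 157, 171, 195, 180, 177, 173, 161, 139, 102, 103, 152, 162, 160, 167, 172, 173, 162, 148, 142, 140, 143, 144, 141, 132, 88, 95, 108]
345 [92, 92, 92, 92, 93, 85, 105, 126, 96, 156, 170, 191, 182, 175, 172, 162, 140, 89, 88, 101, 153, 130, 117, 130, 137, 142, 163, 179, 176, 157, 141, 128, 129, 132, 98, 92]
375 [91, 91, 90, 83, 107, 125, 138, 145, 154, 163, 170, 180, 180, 179, 175, 175, 169, 161, 135, 103, 159, 163, 148, 147, 152, 159, 161, 105, 98, 97, 93, 92, 91, 88, 95, 96]
390 [90, 92, 87, 82, 107, 123, 136, 145, 153, 159, 169, 175, 180, 179, 177, 174, 169, 161, 138, 105, 148, 161, 161, 107, 91, 107, 166, 175, 172, 148, 93, 123, 134, 145, 162, 175]
420 [59, 60, 60, 67, 104, 123, 137, 145, 152, 156, 170, 172, 175, 177, 177, 176, 167, 161, 142, 104, 80, 94, 103, 113, 110, 110, 119, 170, 173, 174, 166, 174, 165, 154, 144, 149]
[-2.932 36.142 25.857] [-2.905 73.406 25.831]
[[95, 104, 102, 100, 91, 88, 80, 75, 144, 197, 210, 228, 227, 229, 228, 229, 229, 228, 229, 228, 228, 228, 229, 226, 229], [104, 108, 113, 117, 115, 113, 110, 111, 178, 209, 219, 231, 233, 233, 233, 232, 232, 232, 231, 231, 232, 232, 232, 231, 232]]
```

>>> send_rows:
  offset:
    - [0,0,0.0003]
    - [0,0,0.0006]
    - [0,0.0005,0.0008]
    - [0,0.0012,0.0008]
    - [0,0.0022,0.0008]
    - [0,0.0032,0.0008]
    - [0,0.004,0.0008]
    - [0,0.004,0.0008]
  turn: [0,0,0,0,0,0,0,0]

```text
clock: 20.45
position: [557.6, -190.1, 186.0]
orientation: [2.027, 2.4, 0.0]
contact_force: [0.4, 1.0, -8.1]
opening: 7.8
gripper_force: 50.0
```

>>> send_rows:
  offset:
    - [0,0.0002,0]
    - [0,0.0004,0]
    - [0,0.0006,0]
    - [0,0.0008,0]
    - [0,0.001,0]
    - [0,0.001,0]
    - [0,0.001,0]
    - [0,0.001,0]
  turn: [0,0,0,0,0,0,0,0]

```text
clock: 21.25
position: [558.4, -190.0, 186.0]
orientation: [2.027, 2.4, 0.0]
contact_force: [-0.0, 0.3, -7.7]
opening: 7.8
gripper_force: 50.0
```

>>> send_rows:
  offset:
    - [0,0.0002,0]
    - [0,0.0004,0]
    - [0,0.0006,0]
    - [0,0.0008,0]
    - [0,0.001,0]
    - [0,0.001,0]
    - [0,0.001,0]
    - [0,0.001,0]
  turn: [0,0,0,0,0,0,0,0]

```text
clock: 22.05
position: [559.4, -189.8, 186.1]
orientation: [2.027, 2.4, 0.0]
contact_force: [-0.2, -0.1, -8.6]
opening: 7.6
gripper_force: 50.0
```

>>> send_rows:
  offset:
    - [0,0.0002,0]
    - [0,0.0004,0]
    - [0,0.0006,0]
    - [0,0.0008,0]
    - [0,0.001,0]
    - [0,0.001,0]
    - [0,0.001,0]
    - [0,0.001,0]
  turn: [0,0,0,0,0,0,0,0]

```text
clock: 22.85
position: [560.4, -189.7, 186.0]
orientation: [2.027, 2.4, 0.0]
contact_force: [-0.0, -0.3, -7.9]
opening: 7.9
gripper_force: 50.0
```

>>> send_rows:
  offset:
    - [0,0.0002,0]
    - [0,0.0005,0]
    - [0,0.0008,0]
    - [0,0.001,0]
    - [0,0.0012,0]
    - [0,0.0012,0]
    - [0,0.0012,0]
    - [0,0.0012,0]
  turn: [0,0,0,0,0,0,0,0]

```text
clock: 23.65
position: [561.5, -189.5, 186.0]
orientation: [2.027, 2.4, 0.0]
contact_force: [0.5, -0.9, -8.7]
opening: 7.3
gripper_force: 50.0
```

>>> send_rows:
  offset:
    - [0,0.0003,0]
    - [0,0.0006,0]
    - [0,0.0009,0]
    - [0,0.0012,0]
    - [0,0.0014,0]
    - [0,0.0015,0]
    - [0,0.0015,0]
    - [0,0.0015,0]
  turn: [0,0,0,0,0,0,0,0]

```text
clock: 24.45
position: [563.0, -189.2, 186.0]
orientation: [2.027, 2.4, -0.0]
contact_force: [0.2, 0.0, -8.1]
opening: 7.6
gripper_force: 50.0
```

>>> send_rows:
  offset:
    - [0,0.0005,0]
    - [0,0.0015,0]
    - [0,0.0025,0]
    - [0,0.0035,0]
    - [0,0.0045,0]
    - [0,0.0055,0]
    - [0,0.006,0]
    - [0,0.006,0]
  turn: [0,0,0,0,0,0,0,0]

```text
clock: 25.25
position: [569.0, -188.2, 186.0]
orientation: [2.027, 2.4, 0.0]
contact_force: [-0.6, 0.1, -7.9]
opening: 7.6
gripper_force: 50.0
```

>>> send_rows:
  offset:
    - [0,0.001,0]
    - [0,0.003,0]
    - [0,0.006,0]
    - [0,0.009,0]
    - [0,0.012,0]
    - [0,0.015,0]
    - [0,0.017,0]
    - [0,0.018,0]
  turn: [0,0,0,0,0,0,0,0]

```text
clock: 26.05
position: [586.9, -185.1, 186.0]
orientation: [2.027, 2.4, 0.0]
contact_force: [0.1, 0.1, -8.0]
opening: 7.6
gripper_force: 50.0
```

```bash
python3 - <<'E'
from t import *
imaging.capture("top");imaging.capture("scene")
s=manip.sense();T=np.array(imaging.camera_params("wrist")["world_to_cam"])
save("wrist","w7");im=cv2.imread("pics/w7.png").astype(int)
R=Ro.from_rotvec(s["orientation"]).as_matrix();print(s["position"],s["contact_force"],R.T@s["ft_torque"])
def tool(uv,z):
    c,d=rayT(T,uv);return R.T@(c+d*(z-c[2])/d[2]-s["position"])
for r in (230,234,252,256):print(r,(im[r,290:340,2]-im[r,290:340,0]).tolist())
for c in(330,345,360): print(c,(im[228:258,c].sum(axis=1)//3).tolist())
for u in(300,310,320):print(u,tool((u,243),160.8))
E
```

```text
[ 586.787 -185.209  186.01 ] [-0.502 -0.141 -8.613] [ 0.13  -0.025 -0.031]
230 [10, 5, 67, 96, 96, 95, 95, 111, 77, 119, 122, 116, 114, 114, 115, 115, 115, 83, 42, 14, 11, 15, 15, 8, 6, 9, 5, 8, 9, 8, 8, 6, 6, 6, 6, 5, 6, 5, 5, 5, 5, 6, 5, 5, 6, 8, 7, 3, 6, 5]
234 [10, 4, 66, 98, 98, 95, 92, 87, 72, 139, 139, 136, 134, 128, 129, 127, 114, 91, 149, 92, 17, 15, 12, 6, 5, 6, 8, 6, 8, 3, 5, 8, 5, 8, 5, 5, 5, 8, 6, 6, 4, 6, 5, 5, 7, 4, 6, 4, 3, 4]
252 [11, 13, 8, 4, 23, 26, 25, 26, 24, 23, 25, 25, 24, 24, 25, 25, 24, 27, 24, 26, 25, 25, 22, 23, 43, 81, 64, 64, 97, 108, 111, 116, 121, 117, 105, 107, 109, 81, 117, 122, 116, 107, 103, 104, 116, 121, 113, 102, 64, 57]
256 [13, 16, 8, 4, 19, 25, 25, 26, 24, 25, 23, 25, 23, 24, 24, 25, 24, 24, 24, 26, 22, 24, 23, 24, 24, 26, 24, 22, 22, 69, 123, 120, 114, 111, 107, 110, 111, 115, 115, 114, 112, 109, 102, 99, 99, 102, 107, 104, 92, 83]
330 [96, 94, 96, 96, 93, 92, 93, 84, 98, 116, 134, 142, 149, 159, 174, 195, 190, 182, 178, 174, 171, 163, 148, 124, 162, 152, 147, 151, 157, 157]
345 [94, 97, 94, 93, 92, 88, 91, 83, 97, 118, 132, 145, 153, 159, 168, 187, 185, 180, 177, 175, 171, 166, 147, 128, 164, 167, 155, 150, 151, 156]
360 [92, 95, 93, 94, 90, 90, 92, 83, 97, 112, 130, 141, 152, 156, 171, 182, 183, 179, 174, 177, 172, 167, 148, 121, 108, 155, 167, 156, 101, 102]
300 [ 1.67  11.208 25.21 ]
310 [ 1.673 17.364 25.21 ]
320 [ 1.676 23.519 25.21 ]
```

>>> send_rows:
  offset:
    - [0,0.0005,0]
    - [0,0.001,0]
    - [0,0.002,0]
    - [0,0.003,0]
    - [0,0.004,0]
    - [0,0.0045,0]
    - [0,0.005,0]
    - [0,0.005,0]
  turn: [0,0,0,0,0,0,0,0]

```text
clock: 27.0
position: [591.6, -184.4, 186.0]
orientation: [-2.027, -2.4, 0.0]
contact_force: [-0.6, -0.6, -8.0]
opening: 7.9
gripper_force: 50.0
```

>>> send_rows:
  offset:
    - [0,0.0002,0]
    - [0,0.0004,0]
    - [0,0.0006,0]
    - [0,0.0008,0]
    - [0,0.0008,0]
    - [0,0.0008,0]
    - [0,0.0008,0]
    - [0,0.0008,0]
  turn: [0,0,0,0,0,0,0,0]

```text
clock: 27.8
position: [591.7, -184.4, 186.0]
orientation: [-2.027, -2.399, 0.001]
contact_force: [-5.5, -1.1, -5.3]
opening: 7.8
gripper_force: 50.0
```

>>> send_rows:
  offset:
    - [0,-0.0003,0]
    - [0,-0.0006,0.0003]
    - [0,-0.0006,0.001]
    - [0,-0.0006,0.0018]
    - [0,-0.0006,0.0026]
    - [0,-0.0006,0.0033]
    - [0,-0.0006,0.0038]
    - [0,-0.0006,0.004]
  turn: [0,0,0,0,0,0,0,0]

```text
clock: 28.6
position: [591.7, -184.5, 182.0]
orientation: [2.027, 2.4, -0.0]
contact_force: [-4.8, -0.7, -5.2]
opening: 7.5
gripper_force: 50.0
```

>>> send_rows:
  offset:
    - [0,0,0.0002]
    - [0,0,0.0004]
    - [0,0,0.0006]
    - [0,0,0.0006]
    - [0,0,0.0006]
    - [0,0,0.0006]
    - [0,0,0.0006]
    - [0,0,0.0006]
  turn: [0,0,0,0,0,0,0,0]

```text
clock: 29.4
position: [591.7, -184.5, 181.4]
orientation: [2.027, 2.4, -0.0]
contact_force: [-4.6, -0.7, -4.8]
opening: 7.5
gripper_force: 50.0
```

>>> send_rows:
  offset:
    - [0,-0.0002,0]
    - [0,-0.0004,0]
    - [0,-0.0005,0]
    - [0,-0.0005,0]
    - [0,-0.0005,0.0001]
    - [0,-0.0005,0.0002]
    - [0,-0.0005,0.0003]
    - [0,-0.0005,0.0003]
  turn: [0,0,0,0,0,0,0,0]

```text
clock: 30.2
position: [591.5, -184.4, 181.2]
orientation: [2.027, 2.4, 0.0]
contact_force: [-2.4, -0.9, -6.7]
opening: 7.5
gripper_force: 50.0
```

```bash
python3 - <<'E'
from t import *
s=manip.sense();R=Ro.from_rotvec(s["orientation"]).as_matrix();print(s["position"],R.T@s["contact_force"],R.T@s["ft_torque"])
E
```

```text
[ 591.55  -184.401  181.205] [-0.497 -2.481  6.709] [ 0.591 -0.221  0.011]
```

>>> send_rows:
  offset:
    - [0,-0.0002,0]
    - [0,-0.0003,0.0001]
    - [0,-0.0003,0.0002]
    - [0,-0.0003,0.0003]
    - [0,-0.0003,0.0004]
    - [0,-0.0003,0.0005]
    - [0,-0.0003,0.0005]
    - [0,-0.0003,0.0005]
  turn: [0,0,0,0,0,0,0,0]

```text
clock: 31.0
position: [591.4, -184.3, 180.8]
orientation: [2.027, 2.4, 0.001]
contact_force: [1.5, 1.0, -7.4]
opening: 8.1
gripper_force: 50.0
```

>>> send_rows:
  offset:
    - [0,0,0.0001]
    - [0,0,0.0002]
    - [0,0,0.0003]
    - [0,0,0.0004]
    - [0,0,0.0005]
    - [0,0,0.0005]
    - [0,0,0.0005]
    - [0,0,0.0005]
  turn: [0,0,0,0,0,0,0,0]

```text
clock: 31.8
position: [591.3, -184.4, 180.5]
orientation: [2.027, 2.4, 0.001]
contact_force: [0.9, 1.9, 1.7]
opening: 7.3
gripper_force: 50.0
```

>>> send_rows:
  offset:
    - [0,0,-0.0001]
    - [0,0,-0.0001]
    - [0,0,-0.0001]
    - [0,0,-0.0001]
    - [0,0,-0.0001]
    - [0,0,-0.0001]
    - [0,0,-0.0001]
    - [0,0,-0.0001]
  turn: [0,0,0,0,0,0,0,0]
  squeeze: 5
  grip: 0

```text
clock: 32.6
position: [591.2, -184.7, 180.4]
orientation: [2.027, 2.399, 0.0]
contact_force: [2.0, 1.1, 3.7]
opening: 7.9
gripper_force: 5.0
```

>>> send_rows:
  offset:
    - [0,0,0]
    - [0,0,0]
    - [0,0,0]
    - [0,0,0]
    - [0,0,0]
    - [0,0,0]
    - [0,0,0]
    - [0,0,0]
  turn: [0,0,0,0,0,0,0,0]
  grip: 0.024

```text
clock: 33.4
position: [591.0, -184.5, 180.3]
orientation: [2.027, 2.4, 0.0]
contact_force: [-0.1, -0.3, -0.2]
opening: 23.8
gripper_force: 0.0
```

```bash
python3 - <<'E'
from t import *
s=manip.sense();R=Ro.from_rotvec(s["orientation"]).as_matrix();print(s["position"],s["contact_force"],s["opening"])
T=np.array(imaging.camera_params("wrist")["world_to_cam"])
save("wrist","w8");save("scene","s8")
a=cv2.imread("pics/w8.png");b=cv2.imread("pics/s8.png")[150:270,130:290]
cv2.imwrite("pics/c8.png",np.hstack([a[40:420,130:530],cv2.resize(b,(400,300))[:, :].repeat(1,0) if 0 else cv2.copyMakeBorder(cv2.resize(b,(400,300),interpolation=cv2.INTER_CUBIC),0,80,0,0,0)]))
E
```

```text
[ 591.023 -184.467  180.263] [-0.068 -0.279 -0.218] 23.830749964161406
```

View pics/c8.png

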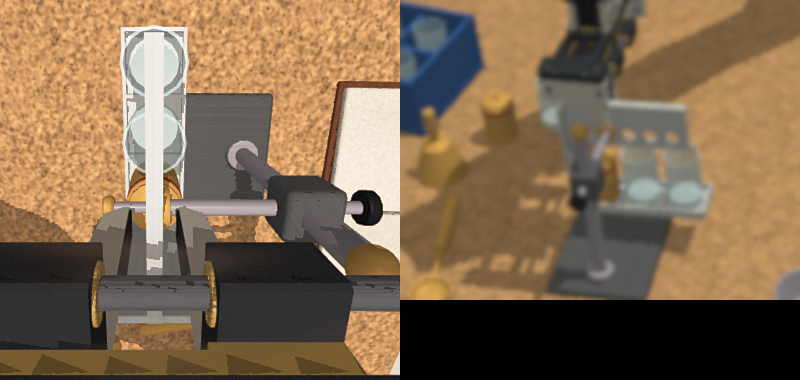

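The crop shows the caddy hanging on hole 2 against the collar, with holes 3–5 visible to the right in the scene view. The load is standing, and the bar is centred and free between the open fingers. I'll retreat straight up.

>>> send_rows:
  offset:
    - [0,0,-0.002]
    - [0,0,-0.006]
    - [0,0,-0.012]
    - [0,0,-0.02]
    - [0,0,-0.03]
    - [0,0,-0.045]
    - [0,0,-0.06]
    - [0,0,-0.075]
  turn: [0,0,0,0,0,0,0,0]

```text
clock: 34.3
position: [591.1, -184.6, 256.7]
orientation: [2.027, 2.399, 0.001]
contact_force: [1.3, 0.1, -0.1]
opening: 24.0
gripper_force: 0.0
```

>>> send_rows:
  offset:
    - [0,0,-0.015]
    - [0,0,-0.03]
    - [0,0,-0.045]
    - [0,0,-0.06]
    - [0,0,-0.07]
    - [0,0,-0.075]
    - [0,0,-0.075]
    - [0,0,-0.075]
  turn: [0,0,0,0,0,0,0,0]

```text
clock: 35.1
position: [590.8, -184.3, 329.8]
orientation: [-2.027, -2.4, 0.0]
contact_force: [0.1, -0.4, 0.2]
opening: 24.1
gripper_force: 0.0
```

>>> send_rows:
  offset:
    - [0,0,0]
    - [0,0,0]
    - [0,0,0]
    - [0,0,0]
    - [0,0,0]
    - [0,0,0]
    - [0,0,0]
    - [0,0,0]
  turn: [0,0,0,0,0,0,0,0]

```text
clock: 35.9
position: [591.0, -184.5, 330.3]
orientation: [2.027, 2.4, 0.0]
contact_force: [0.2, 0.4, 0.7]
opening: 24.1
gripper_force: 0.0
```

```bash
python3 - <<'E'
from t import *
a=save("wrist","w9");p=save("scene","s9")
s=manip.sense();print(s["clock"],s["position"],s["contact_force"])
b=save("wrist","w10");q=save("scene","s10")
print("motion between frames",np.abs(a.astype(int)-b).mean(),np.abs(p.astype(int)-q).mean(), np.abs(p.astype(int)-cv2.imread("pics/s8.png")[:,:,::-1])[195:250,210:290].mean())
# level: bar line in wrist image, symmetric ends at expected height
m=nets.silhouettes("scene","caddy")
for r in m[:1]:
    print(r["confidence"],(np.array(r["bbox"])*[560,420,560,420]).round(1))
# predicted tray/bar corners if level, hole2 on the arm
yaw=.167;x=np.array([np.cos(yaw),np.sin(yaw),0]);y=np.array([-np.sin(yaw),np.cos(yaw),0]);o=np.array([591.5,-184.4,53.5])+y*33.4
for n,c in(("bar+y top",(4,62,146)),("bar-y top",(4,-83,146)),("tray+y",(26,78,0)),("tray-y",(26,-78,0))):
    P=o+x*c[0]+y*c[1]+[0,0,c[2]];print(n,proj("scene",P),proj("wrist",P))
im=cv2.imread("pics/s10.png")[185:255,190:290]
E
```

```text
36.0 [ 591.023 -184.477  330.281] [-0.287 -0.14  -0.139]
motion between frames 1.8500240929705216 0.5450170068027211 0.9143181818181818
0.85 [193.7 186.  256.9 233.6]
bar+y top [[243.886 194.94 ]] [[287.739  93.291]]
bar-y top [[193.702 190.45 ]] [[286.997 252.499]]
tray+y [[250.675 238.966]] [[303.897  87.775]]
tray-y [[199.466 233.861]] [[301.825 207.601]]
```

```bash
python3 - <<'E'
from t import *
w9,w10,s8,s10=[cv2.cvtColor(cv2.imread(f"pics/{n}.png"),cv2.COLOR_BGR2GRAY).astype(np.float32) for n in("w9","w10","s8","s10")]
print("wrist caddy shift px",cv2.phaseCorrelate(w9[85:210,255:310].copy(),w10[85:210,255:310].copy()))
r=np.s_[215:240,215:262];print("scene tray shift since release",cv2.phaseCorrelate(s8[r].copy(),s10[r].copy()))
im=w10
print(im[84:104,286].astype(int).tolist());
for v in(100,120,140,180,200):print(v,im[v,272:302].astype(int).tolist())
E
```

```text
wrist caddy shift px ((0.004898883261290621, 0.4614568989985983), 1.0016272585550945)
scene tray shift since release ((0.04527036847428079, 0.47873590295420776), 1.0054025081793467)
[146, 215, 233, 226, 211, 185, 116, 125, 233, 233, 228, 230, 228, 229, 229, 229, 228, 229, 228, 229]
100 [208, 199, 202, 201, 203, 203, 200, 223, 227, 226, 226, 226, 227, 227, 228, 229, 224, 204, 202, 203, 201, 204, 202, 207, 233, 234, 158, 143, 199, 237]
120 [136, 191, 213, 219, 216, 213, 215, 220, 226, 227, 226, 223, 227, 228, 229, 228, 225, 211, 214, 214, 217, 217, 198, 162, 129, 135, 188, 209, 183, 147]
140 [177, 188, 208, 223, 223, 217, 214, 221, 226, 228, 226, 224, 226, 228, 228, 229, 224, 215, 220, 224, 226, 218, 201, 162, 134, 133, 142, 145, 145, 143]
180 [94, 100, 98, 97, 95, 70, 64, 116, 230, 227, 224, 222, 222, 225, 227, 232, 147, 55, 59, 73, 78, 96, 83, 78, 72, 78, 115, 149, 144, 131]
200 [111, 113, 114, 120, 116, 115, 111, 117, 223, 223, 218, 218, 219, 222, 221, 223, 170, 117, 140, 159, 160, 102, 113, 114, 114, 110, 110, 110, 104, 98]
```

>>> send_rows:
  offset:
    - [0,0,0]
    - [0,0,0]
    - [0,0,0]
    - [0,0,0]
    - [0,0,0]
    - [0,0,0]
    - [0,0,0]
    - [0,0,0]
  turn: [0,0,0,0,0,0,0,0]

```text
clock: 36.95
position: [591.0, -184.5, 330.3]
orientation: [2.027, 2.4, 0.0]
contact_force: [-0.2, -0.0, 0.9]
opening: 24.1
gripper_force: 0.0
```

```bash
python3 -c "
from cell import sign_off
print(sign_off())"
```

```text
the job is handed in; nothing more can be done
None
```

The caddy hangs by hole 2 against the brass collar with the jar and both glasses standing in it, looked level and still in the last pictures, and was handed in at about 37 s; no verdict was returned.

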